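# Find the full tin of bath salts by feel

## Task

Three identical closed tins of bath salts stand on the bathroom shelf: working from the robot's left to its right, lift each straight up off the shelf for a moment to feel its weight, keeping them upright and dropping none. Set the lighter ones back on the shelf where they stood, and finish with the heaviest one in the gripper, held still and upright at least 10 cm above the shelf board: do not put it down, the program ends while holding it. Leave the other things on the shelf where they are.

Things in the scene. Friction and masses are not known exactly. Their poses are not given: they have to be found in the camera images.
- tin_a: one of three identical closed tins of bath salts, a plain metal cylinder 56 mm in diameter and 90 mm high; origin at the centre of its underside, z up along its axis. It weighs between 0.08 and 0.40 kg, differently each time; the heaviest outweighs the next by at least 0.12 kg. Looks and place do not tell its weight.
- tin_b: one of three identical closed tins of bath salts, a plain metal cylinder 56 mm in diameter and 90 mm high; origin at the centre of its underside, z up along its axis. It weighs between 0.08 and 0.40 kg, differently each time; the heaviest outweighs the next by at least 0.12 kg. Looks and place do not tell its weight.
- tin_c: one of three identical closed tins of bath salts, a plain metal cylinder 56 mm in diameter and 90 mm high; origin at the centre of its underside, z up along its axis. It weighs between 0.08 and 0.40 kg, differently each time; the heaviest outweighs the next by at least 0.12 kg. Looks and place do not tell its weight.
- shelf: fixed low white MDF shelf, open above, 260 mm deep (x) by 740 mm wide (y), turned by up to 0.2 rad; origin at counter height below its middle. Its board is 18 mm thick: things on it stand 18 mm above the counter. Far (+x) rim 12 mm thick, top 73 mm above the counter; end walls 14 mm thick, tops at 88 mm.
- door (a joint): upright frosted acrylic sliding door on the shelf's robot-side edge, 355 mm wide, 5 mm thick, top 79 mm above the counter; 0 m = before the right half, 0.35 m = before the left half. It leaves the shelf open from above and need not be moved.
- place_left (a point): middle of the place on the shelf board, 200 mm from the shelf's middle along its +y (the robot's left), about which one tin stands (within 20 mm in depth and 15 mm along the shelf)
- place_middle (a point): the same for the tin at the shelf's middle
- place_right (a point): the same for the tin on the robot's right, 200 mm from the middle along the shelf's -y
- jar: Open glass jar, 64 mm in diameter, 75 mm high, on the shelf at its left end. A bystander: leave it where it is. Origin at the centre of its underside.
- denture_box: Yellow plastic denture box, 82 x 62 x 39 mm, on the shelf at its right end. A bystander: leave it where it is. Origin at the centre of its underside.
- nail_brush: Wooden nail brush, 95 x 38 x 32 mm, its length along the shelf's depth, on the shelf between the left and the middle tin. A bystander: leave it where it is. Origin at the centre of its underside.
- hair_clip: Metal hair clip, 70 x 14 x 9 mm, its length along the shelf's depth, between the middle and the right tin. A bystander: leave it where it is. Origin at the centre of its underside.
Not all that is in view belongs to the job. What is shaped like the tin_b but purple or turquoise is not meant.

How it is judged:
By the outcome, as a careful person would: the job done as asked, in the order asked, and still so for the second after the job is handed in, while the arm keeps its last pose, push and grip.
It also fails if it takes over 58 s, if anything falls off the work surface, if the arm or the gripper's body presses on something with over 40 N, if the wrist force passes 120 N, or if a joint passes its speed limit or range.

## Robot

A 6-joint arm with a two-finger parallel gripper is mounted at the origin on the work surface. World frame = base frame: x ahead of the robot, y to its left, z up, the work surface at z = 0. Lengths are in m, angles in degrees, forces in N, time in s.
With the tool pointing down it reaches from about 0.4 to 0.825 m from the base axis. Payload 7 kg.
Tool frame: the origin (TCP) lies midway between the tips of the shut fingers; the grasp point (between the pads) lies 19 mm behind it; z points along the fingers, x is the direction in which the jaws open and shut, and the axes are right-handed (so a half turn about z gives the same grasp; the last joint's range is limited). The gripper opens to 88 mm and grips with 3 to 60 N. Pads are 19 mm wide; open, the fingers measure 130 mm over their backs; the gripper's body (78 mm by 193 mm) begins 47 mm behind the grasp point.
Start: joints at [-58.493, 20.546, 0.682, 0, -70.136, -16.507], TCP at [0.175, -0.652, 0.227] pointing down, gripper open.
Joint ranges: [-176.03, 176.03], [-82.01, 121.73], [-58.28, 71.71], [-173.87, 95.51], [-174.79, -0.11], [-173.66, 173.66]. Speed limits (degrees/s): [136.94, 136.94, 172.46, 180, 180, 180].

## Interface

Orientations are given as [roll, pitch, yaw] about the fixed x, y, z axes, in that order (R = Rz(yaw) Ry(pitch) Rx(roll)).
In Python, from plant import ctrl, vision, nets gives the robot as it stands.
- The arm moves only by the shell command python3 -m jog 'ROWS'. ROWS is text: rows parted by semicolons, each of 7 numbers parted by spaces: the turn, a rotation vector about the tool's x, y, z in units of 0.1 rad (1.0 is 0.1 rad), then the shift along the tool's x, y, z in units of 4 cm (1.0 is 4 cm), then the opening, from -1 (shut) to 1 (fully open). In form: rx ry rz x y z jaw; .... A call has 1 to 8 rows; each row shifts and turns the commanded pose from where the row before left it, along the tool's axes as they then stand; what a row does not reach is not made up. A row lasts 1/8 s, in which the tool goes at most 62.5 mm and 10.7 degrees, less where a joint would pass 70% of its speed; a pose out of reach is approached as far as the arm can. A call with a number of a shift or a turn outside -1 to 1 is refused whole. A call with a gripper value outside its range is refused whole. The fingers move at their own pace and stop on an object; the grip force is fixed at half the most. Time passes only in rows, so rows that do not move let the fingers close. It gives the time, the measured TCP pose, the force and the opening at its end, in the units of the state.
- ctrl.get_obs(): the state, without advancing time (a new reading comes with each control period).
- vision.snapshot(name): name is "scene" or "top" or "wrist"; returns (picture, depth): 420x560x3 uint8, red, green, blue; 420x560 float32, m along the optical axis (not along the pixel's ray), 0 where there is no reading.
- vision.camera_info(name): a dict with "camera_matrix" (3x3 intrinsics, pixels), "camera_from_world" (4x4, takes a point from world to camera coordinates); the wrist camera has in their place "tool_from_camera" (4x4, takes a point from camera to tool coordinates, whose origin is the TCP and whose axes are the tool frame's). Camera axes: x right, y down, z forward; pixel columns grow to the right and rows downward; lengths in m; the calibration is good to about 2 mm. A picture is of the moment at which its call begins: read the wrist's pose just before it. camera_info takes no time and is no camera call.
- ctrl.close_job(): hands the job in, once; it reports no verdict.
Trained networks look in the newest picture that a camera, given by its name, has taken for a name from the list of things; names that differ only in an ending like _2 or _b are one class to them, and where a whole thing is asked for, a point or a joint stands for the part that bears it (a point fixed in the world has none). Each returns a list of dicts, best first, with "score" (0 to 1); they miss things now and then, are a little off and sometimes report something else, mostly with a low value. They report only what shows in the picture. A call takes as long as a camera call. They do not tell look-alikes from the thing itself.
- nets.boxes_of(target, camera): "location" ([x, y, z] in m, in world coordinates, good to about 4 mm: the middle of the surface that is visible of it).
The state is a dict: "clock": time; "joint_pos": joint angles; "qvel": joint speeds; "tau": joint torques, N m; "tool_pos": TCP position; "orientation": TCP orientation; "force": force on the tool from outside, world axes, zero at the start; "moment": the same for the moment, N m; "opening": finger opening in m.
Only numpy, scipy, OpenCV 4.12 (cv2) and the standard library are available. Lean on these libraries where they do the work, as an engineer would, in place of code of your own. Each camera call takes 0.05 s, during which the arm holds its last target.

## Working session

There is one attempt and no reset: what is moved stays moved. The work goes in short steps, Python scripts to look and compute and a shell command to move; the robot and the scene stay as the last step left them, time stands still between calls to the robot, and variables do not carry over. Pictures are saved under pics/ and viewed, and the job is handed in when it is done.

```bash
mkdir -p pics; ls
python3 - <<'E'
from plant import ctrl, vision, nets
import cv2, numpy as np
o=ctrl.get_obs(); print(o)
for n in ("top","scene"):
    p,d=vision.snapshot(n); cv2.imwrite(f"pics/{n}0.png",p[:,:,::-1]); np.save(f"{n}0.npy",d); print(n,vision.camera_info(n))
    for t in ("tin_a","jar","nail_brush","hair_clip","denture_box"):
        if n=="top": print(t,[(np.round(r["location"],3).tolist(),round(r["score"],2)) for r in nets.boxes_of(t,n)])
E
```

```text
pics
{'clock': 0.0, 'joint_pos': array([-5.84929627e+01,  2.05909046e+01,  6.32717079e-01, -1.95170908e-02,
       -7.01371538e+01, -1.65086555e+01]), 'qvel': array([ 0.01379995, -0.0262674 , -0.01679392, -0.05079432,  0.0689291 ,
       -0.02901699]), 'tau': array([ 1.08209399e-03, -5.82713950e+01,  2.93052542e+01,  6.99670315e+00,
        6.77254808e-03, -2.28512208e-04]), 'tool_pos': array([ 0.17453852, -0.65151949,  0.22562256]), 'orientation': array([-1.79990496e+02, -9.66249550e-02,  1.04991727e+02]), 'force': array([-0.10370848,  0.53069609,  0.59156979]), 'moment': array([0.02958136, 0.0067562 , 0.02525521]), 'opening': 0.08758059650867829}
top {'camera_matrix': array([[530.68365227,   0.        , 272.18872055],
       [  0.        , 530.68365227, 198.2450856 ],
       [  0.        ,   0.        ,   1.        ]]), 'camera_from_world': array([[ 1.84034161e-02, -9.99712916e-01,  1.53427666e-02,
         8.09609666e-05],
       [-9.97885688e-01, -1.93221462e-02, -6.20548804e-02,
         5.51270653e-01],
       [ 6.23335206e-02, -1.41683054e-02, -9.97954804e-01,
         1.08609
[... 169 characters left out ...]
523, 0.233, 0.108], 0.84), ([0.548, -0.145, 0.109], 0.83)]
jar [([0.548, 0.363, 0.056], 0.81), ([0.538, 0.04, 0.113], 0.2)]
nail_brush [([0.536, 0.138, 0.055], 0.78)]
hair_clip [([0.591, -0.051, 0.023], 0.61)]
denture_box [([0.526, -0.273, 0.057], 0.95)]
scene {'camera_matrix': array([[462.42220804,   0.        , 269.74327462],
       [  0.        , 462.42220804, 206.41844405],
       [  0.        ,   0.        ,   1.        ]]), 'camera_from_world': array([[ 0.68416762,  0.72911544, -0.01747413, -0.38873599],
       [ 0.59608114, -0.57281888, -0.56264181, -0.28165698],
       [-0.42024034,  0.37452531, -0.82651609,  1.13921184],
       [ 0.        ,  0.        ,  0.        ,  1.        ]])}
```

View pics/top0.png

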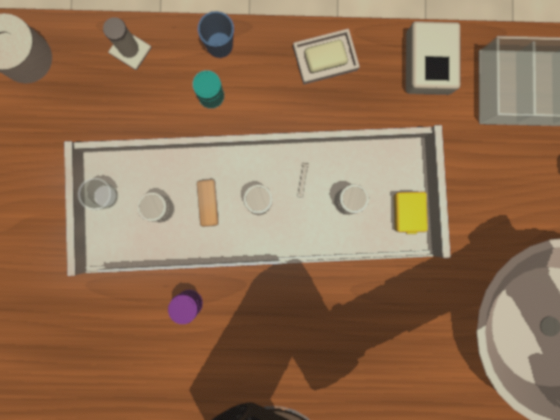

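View pics/scene0.png

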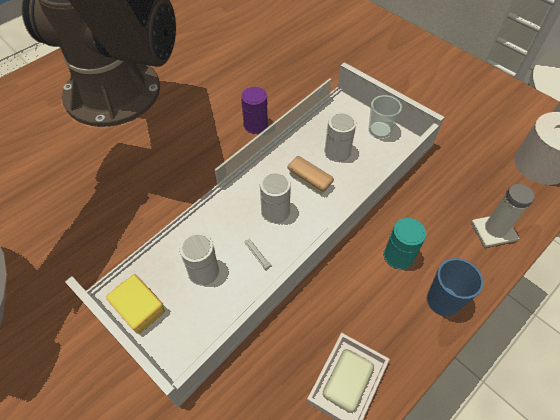

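The top view shows three grey tins at about (152,206), (258,198) and (352,198). The purple one (184,307) and turquoise one (207,87) stand off the shelf and are look-alikes. The door is in front of the left half.

```bash
cat > h.py <<'E'
from plant import ctrl, vision, nets
import cv2, numpy as np
def cloud(d,ci):
    K=ci["camera_matrix"];T=np.linalg.inv(ci["camera_from_world"])
    v,u=np.indices(d.shape);P=np.stack([(u-K[0,2])/K[0,0]*d,(v-K[1,2])/K[1,1]*d,d],-1)
    return P@T[:3,:3].T+T[:3,3]
def topdisc(P,c,zlo=.1,zhi=.118):
    m=(np.hypot(P[...,0]-c[0],P[...,1]-c[1])<.045)&(P[...,2]>zlo)&(P[...,2]<zhi)
    q=P[m]; (c2,r)=cv2.minEnclosingCircle(q[:,:2].astype(np.float32)); return len(q),q.mean(0),c2,r
E
python3 - <<'E'
from h import *
d=np.load("top0.npy");P=cloud(d,vision.camera_info("top"))
for c in ((.525,.233),(.538,.04),(.548,-.145)):
    n,m,c2,r=topdisc(P,c);print(n,m.round(4),np.round(c2,4),round(r,4))
# shelf far rim
m=(P[...,2]>.066)&(P[...,2]<.08)&(P[...,0]>.62)&(P[...,0]<.72)&(abs(P[...,1])<.33)
q=P[m];f=np.polyfit(q[:,1],q[:,0],1);print("rim",len(q),f,np.degrees(np.arctan(-f[0])))
print("board z",np.median(P[220:235,290:320,2]), "lamp", np.nanmax(P[:80,:40,2]),"max basin",P[250:400,490:,2].max())
p=cv2.imread("pics/top0.png")
cv2.imwrite("pics/crop0.png",cv2.resize(p[120:280,60:460],None,fx=2,fy=2,interpolation=cv2.INTER_CUBIC))
E
```

```text
681 [0.525  0.2402 0.1079] [0.5251 0.2408] 0.0281
665 [0.5438 0.0388 0.1076] [0.5438 0.0388] 0.0278
658 [ 0.5477 -0.1448  0.1074] [ 0.5485 -0.1451] 0.0282
rim 2130 [-0.05377101  0.66946346] 3.077887766096813
board z 0.017067784018428123 lamp 1.118082213705724 max basin 1.118082213705724
```

View pics/crop0.png

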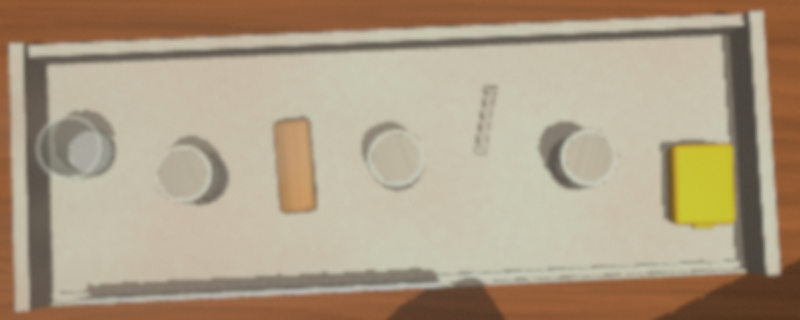

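Run:
```python
from h import *
d=np.load("top0.npy");P=cloud(d,vision.camera_info("top"));Z=np.where(d>0,P[...,2],0)
print("basin",Z[240:,470:].max(),"right back",Z[20:130,400:].max(),"all",Z[120:,:].max(),Z[380:,200:300].max())
```

```text
basin 0.11570496347073567 right back 0.09532941978694365 all 0.34781812480583707 0.34781812480583707
```

```bash
python3 -m jog '0 0 -1 0 0.9 0 1;0 0 -1 0 0.9 0 1;0 0 -1 0 0.9 0 1;0 0 -1 0 0.9 0 1'
```

```text
clock: 0.85
tool_pos: [0.3068, -0.5942, 0.2264]
orientation: [-180.0, -0.0, 128.1]
force: [1.0, 0.4, -0.2]
opening: 0.0879
```

```bash
python3 -m jog '0 0 -1 0 1 0 1;0 0 -1 0 1 0 1;0 0 -1 0 1 0 1;0 0 -1 0 1 0 1;0 0 -1 0 1 0 1;0 0 -1 0 1 0 1;0 0 -1 0 1 0 1;0 0 -1 0 1 0 1'; python3 -m jog '0 0 -1 0 1 0 1;0 0 -0.6 0 1 0 1;0 0 0 0 1 0 1;0 0 0 0 1 0 1;0 0 0 0 1 0 1;0 0 0 0 1 0 1;0 0 0 0 1 0 1'
```

```text
clock: 1.85
tool_pos: [0.4716, -0.3292, 0.2265]
orientation: [-180.0, 0.0, 174.0]
force: [0.6, -0.0, -0.2]
opening: 0.0873
clock: 2.72
tool_pos: [0.4654, -0.0497, 0.2268]
orientation: [180.0, 0.0, -177.1]
force: [1.0, 0.3, -0.1]
opening: 0.0876
```

```bash
cat >> h.py <<'E'
def delta(t):
    from scipy.spatial.transform import Rotation as R
    o=ctrl.get_obs();Rm=R.from_euler("xyz",o["orientation"],degrees=True)
    print("clock",o["clock"],"pos",o["tool_pos"].round(4),"F",o["force"].round(2),"units",(Rm.inv().apply(np.array(t)-o["tool_pos"])/.04).round(2))
E
python3 -m jog '0 0 0 -0.23 0.9 0 1;0 0 0 -0.23 0.9 0 1;0 0 0 -0.23 0.9 0 1;0 0 0 -0.23 0.9 0 1;0 0 0 -0.23 0.9 0 1;0 0 0 -0.23 0.9 0 1;0 0 0 -0.23 0.9 0 1;0 0 0 -0.23 0.9 0 1'; python3 -m jog '0 0 0 0 0 0 1'
python3 - <<'E'
from h import *
delta([.5251,.2408,.058])
p,d=vision.snapshot("wrist");cv2.imwrite("pics/w1.png",p[:,:,::-1])
E
```

```text
clock: 3.72
tool_pos: [0.5245, 0.2417, 0.2267]
orientation: [180.0, 0.0, -177.1]
force: [0.8, -0.3, 0.6]
opening: 0.0876
clock: 3.85
tool_pos: [0.5247, 0.2424, 0.226]
orientation: [-180.0, -0.0, -177.0]
force: [0.0, -0.9, 0.2]
opening: 0.0875
clock 3.85 pos [0.5247 0.2424 0.226 ] F [ 0.04 -0.94  0.19] units [-0.01 -0.04  4.2 ]
```

View pics/w1.png

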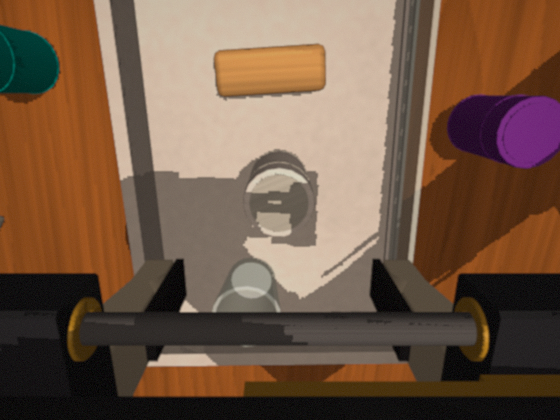

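The wrist view shows the grey tin at (280,200), centred between the fingers, with the jar at (250,300) and the nail brush at (270,70). I take a force baseline here, then go down.

```bash
cat >> h.py <<'E'
def weigh(n=8):
    F=[];T=[]
    for i in range(n):
        o=ctrl.get_obs();F.append(o["force"]);T.append(o["tau"]);vision.snapshot("top")
    F=np.array(F);T=np.array(T)
    print("F",F.mean(0).round(2),"sd",F.std(0).round(2),"tau",T.mean(0).round(2)[:5],"sd",T.std(0).round(2)[:5],"open",o["opening"],"z",o["tool_pos"][2])
E
python3 -c "
from h import *
weigh()"
python3 -m jog '0 0 0 0 -0.04 0.8 1;0 0 0 0 0 1 1;0 0 0 0 0 1 1;0 0 0 0 0 0.8 1;0 0 0 0 0 0.4 1;0 0 0 0 0 0.2 1;0 0 0 0 0 0 1'
```

```text
F [-0.02  0.11  0.01] sd [0.54 0.46 0.45] tau [  0.36 -44.3   28.75   6.84   0.  ] sd [0.24 0.2  0.23 0.03 0.03] open 0.087836879466348 z 0.22690261105912943
clock: 5.18
tool_pos: [0.5248, 0.2389, 0.0589]
orientation: [180.0, 0.0, -177.1]
force: [1.2, 1.0, -0.4]
opening: 0.0877
```

Close.

```bash
python3 -m jog '0 0 0 0 0 0 -1;0 0 0 0 0 0 -1;0 0 0 0 0 0 -1;0 0 0 0 0 0 -1;0 0 0 0 0 0 -1;0 0 0 0 0 0 -1'
```

```text
clock: 5.92
tool_pos: [0.5246, 0.2389, 0.0589]
orientation: [180.0, 0.0, -177.1]
force: [-1.7, -1.0, 4.7]
opening: 0.0557
```

```bash
python3 -m jog '0 0 0 0 0 -0.2 -1;0 0 0 0 0 -0.4 -1;0 0 0 0 0 -0.6 -1;0 0 0 0 0 -0.4 -1;0 0 0 0 0 -0.2 -1;0 0 0 0 0 -0.2 -1;0 0 0 0 0 0 -1;0 0 0 0 0 0 -1'; python3 -c "
from h import *
weigh(12)"
```

```text
clock: 6.92
tool_pos: [0.5242, 0.2386, 0.1379]
orientation: [-180.0, -0.1, -177.1]
force: [0.2, 0.5, -1.2]
opening: 0.0552
F [-0.22  0.01 -1.09] sd [0.37 0.4  0.54] tau [ 0.000e+00 -4.830e+01  2.604e+01  6.280e+00 -2.000e-02] sd [0.   0.17 0.07 0.02 0.  ] open 0.05589777098742339 z 0.13854272733293715
```

About 1.1 N, so roughly 0.11 kg. Set it back.

```bash
python3 -m jog '0 0 0 0 0 0.4 -1;0 0 0 0 0 0.6 -1;0 0 0 0 0 0.5 -1;0 0 0 0 0 0.3 -1;0 0 0 0 0 0.1 -1;0 0 0 0 0 0.1 -1;0 0 0 0 0 0 -1;0 0 0 0 0 0 -1'; python3 -m jog '0 0 0 0 0 0 1;0 0 0 0 0 0 1;0 0 0 0 0 0 1;0 0 0 0 0 0 1'
```

```text
clock: 8.52
tool_pos: [0.5247, 0.239, 0.059]
orientation: [180.0, 0.0, -177.1]
force: [0.6, -0.1, -0.2]
opening: 0.0557
clock: 9.02
tool_pos: [0.5245, 0.2388, 0.0586]
orientation: [-180.0, -0.0, -177.1]
force: [-0.1, -0.7, -0.2]
opening: 0.0862
```

```bash
python3 -m jog '0 0 0 0 0 -0.6 1;0 0 0 0 0 -1 1;0 0 0 0 0 -1 1;0 0 0 -0.02 -0.3 -0.4 1;0 0 0 -0.05 -0.9 0 1;0 0 0 -0.05 -1 0 1;0 0 0 -0.05 -1 0 1;0 0 0 -0.05 -1 0 1'; python3 -m jog '0 0 0 0 -0.8 0 1;0 0 0 0 0 0 1;0 0 0 0 0 0 1'
python3 - <<'E'
from h import *
p,d=vision.snapshot("top");cv2.imwrite("pics/top1.png",p[:,:,::-1]);P=cloud(d,vision.camera_info("top"))
n,m,c2,r=topdisc(P,(.525,.24));print(n,m.round(4),np.round(c2,4),round(r,4))
weigh(4); delta([.5438,.0388,.059])
E
```

```text
clock: 10.02
tool_pos: [0.5414, 0.0698, 0.178]
orientation: [-180.0, -0.1, -177.1]
force: [0.9, -0.1, 0.1]
opening: 0.0877
clock: 10.4
tool_pos: [0.5433, 0.0392, 0.1782]
orientation: [-180.0, -0.0, -177.1]
force: [-0.0, 0.2, 0.5]
opening: 0.0879
0 [nan nan nan] [0. 0.] 0.0
F [-0.1  -0.13  0.04] sd [0.06 0.42 0.3 ] tau [ -0.36 -42.    26.85   6.43  -0.  ] sd [0.12 0.02 0.03 0.   0.  ] open 0.08752491004632573 z 0.17842213630630852
clock 10.65 pos [0.5435 0.0401 0.1785] F [-0.04 -0.    1.07] units [-0.01 -0.03  2.99]h.py:9: RuntimeWarning: Mean of empty slice.
  q=P[m]; (c2,r)=cv2.minEnclosingCircle(q[:,:2].astype(np.float32)); return len(q),q.mean(0),c2,r
  ret = um.true_divide(
```

View pics/top1.png

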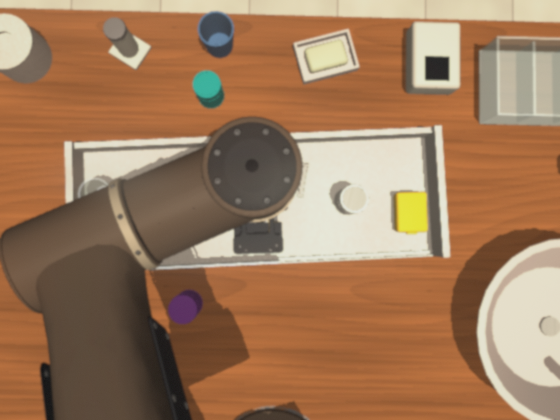

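The arm hides the left tin from above; I'll check it later. On to the middle tin.

```bash
python3 -m jog '0 0 0 -0.01 -0.02 0.8 1;0 0 0 0 0 0.9 1;0 0 0 0 0 0.7 1;0 0 0 0 0 0.4 1;0 0 0 0 0 0.2 1;0 0 0 0 0 0 1;0 0 0 0 0 0 1'; python3 -m jog '0 0 0 0 0 0 -1;0 0 0 0 0 0 -1;0 0 0 0 0 0 -1;0 0 0 0 0 0 -1;0 0 0 0 0 0 -1;0 0 0 0 0 0 -1'
```

```text
clock: 11.52
tool_pos: [0.5446, 0.039, 0.0595]
orientation: [180.0, 0.1, -177.1]
force: [0.2, 0.2, 0.1]
opening: 0.0874
clock: 12.28
tool_pos: [0.5437, 0.0387, 0.0586]
orientation: [-180.0, -0.0, -177.1]
force: [-2.3, -0.4, 4.3]
opening: 0.0557
```

```bash
python3 -m jog '0 0 0 0 0 -0.2 -1;0 0 0 0 0 -0.4 -1;0 0 0 0 0 -0.6 -1;0 0 0 0 0 -0.4 -1;0 0 0 0 0 -0.2 -1;0 0 0 0 0 -0.2 -1;0 0 0 0 0 0 -1;0 0 0 0 0 0 -1'; python3 -c "
from h import *
weigh(12)"
```

```text
clock: 13.28
tool_pos: [0.5436, 0.0386, 0.138]
orientation: [-180.0, -0.1, -177.1]
force: [0.9, -0.0, -3.7]
opening: 0.056
F [-0.11  0.19 -3.4 ] sd [0.67 0.4  0.45] tau [  0.   -45.47  26.73   6.61   0.  ] sd [0.   0.17 0.08 0.02 0.  ] open 0.05577281720975725 z 0.13851284923427865
```

0.35 kg, almost certainly the heaviest. The right tin must still be weighed, so this one goes back.

```bash
python3 -m jog '0 0 0 0 0 0.4 -1;0 0 0 0 0 0.6 -1;0 0 0 0 0 0.5 -1;0 0 0 0 0 0.3 -1;0 0 0 0 0 0.1 -1;0 0 0 0 0 0.1 -1;0 0 0 0 0 0 -1;0 0 0 0 0 0 -1'; python3 -m jog '0 0 0 0 0 0 1;0 0 0 0 0 0 1;0 0 0 0 0 0 1;0 0 0 0 0 0 1'; python3 -c "
from h import *
delta([.5485,-.1451,.178])"
```

```text
clock: 14.88
tool_pos: [0.5442, 0.0388, 0.059]
orientation: [180.0, 0.0, -177.1]
force: [1.2, 0.0, -3.5]
opening: 0.0557
clock: 15.38
tool_pos: [0.5441, 0.0388, 0.0587]
orientation: [180.0, 0.0, -177.1]
force: [-0.5, -0.6, -0.6]
opening: 0.0861
clock 15.375 pos [0.5441 0.0388 0.0587] F [-0.45 -0.6  -0.6 ] units [ 0.12 -4.6  -2.98]
```

```bash
python3 -m jog '0 0 0 0 0 -0.6 1;0 0 0 0 0 -1 1;0 0 0 0 0 -1 1;0 0 0 0.02 -0.3 -0.4 1;0 0 0 0.03 -0.8 0 1;0 0 0 0.03 -0.9 0 1;0 0 0 0.03 -0.9 0 1;0 0 0 0.02 -0.9 0 1'; python3 -m jog '0 0 0 0 -0.8 0 1;0 0 0 0 0 0 1;0 0 0 0 0 0 1'
python3 - <<'E'
from h import *
p,d=vision.snapshot("top");cv2.imwrite("pics/top2.png",p[:,:,::-1]);P=cloud(d,vision.camera_info("top"))
for c in ((.525,.24),(.544,.039)): print(topdisc(P,c))
delta([.548,-.1450,.059])
E
```

```text
clock: 16.38
tool_pos: [0.5459, -0.1148, 0.178]
orientation: [180.0, -0.1, -177.1]
force: [-0.2, 0.2, -0.4]
opening: 0.0877
clock: 16.75
tool_pos: [0.5477, -0.1455, 0.178]
orientation: [180.0, -0.1, -177.1]
force: [1.0, 0.6, 0.7]
opening: 0.0873
(689, array([0.5256636 , 0.24031155, 0.10791979]), (0.5260059833526611, 0.24082843959331512), 0.028140269219875336)
(0, array([nan, nan, nan]), (0.0, 0.0), 0.0)
clock 16.8 pos [ 0.5478 -0.1451  0.1782] F [-0.54  0.04 -0.47] units [-0.01  0.    2.98]h.py:9: RuntimeWarning: Mean of empty slice.
  q=P[m]; (c2,r)=cv2.minEnclosingCircle(q[:,:2].astype(np.float32)); return len(q),q.mean(0),c2,r
  ret = um.true_divide(
```

View pics/top2.png

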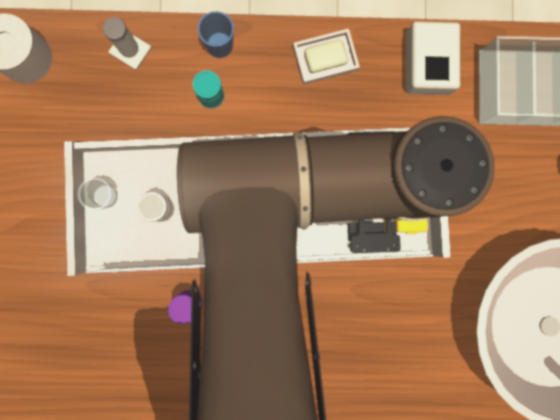

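Left tin (152,206) is back within 1 mm. I check the forearm's clearance in the scene view before going down.

Run:
```python
from h import *
p,d=vision.snapshot("scene");cv2.imwrite("pics/s2.png",p[:,:,::-1])
```

```text
(no output)
```

View pics/s2.png

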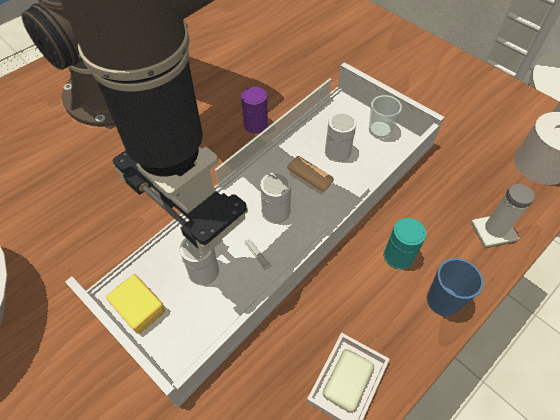

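Plenty of clearance: the forearm is high, and the left (340,137) and middle (275,197) tins stand upright. Lift the right one.

```bash
python3 -m jog '0 0 0 0 0 0.8 1;0 0 0 0 0 0.9 1;0 0 0 0 0 0.7 1;0 0 0 0 0 0.4 1;0 0 0 0 0 0.2 1;0 0 0 0 0 0 1;0 0 0 0 0 0 1'; python3 -m jog '0 0 0 0 0 0 -1;0 0 0 0 0 0 -1;0 0 0 0 0 0 -1;0 0 0 0 0 0 -1;0 0 0 0 0 0 -1;0 0 0 0 0 0 -1'
```

```text
clock: 17.73
tool_pos: [0.5489, -0.1453, 0.0595]
orientation: [-180.0, 0.1, -177.1]
force: [0.9, 0.6, 0.3]
opening: 0.0873
clock: 18.48
tool_pos: [0.548, -0.1454, 0.0586]
orientation: [-180.0, -0.0, -177.1]
force: [-1.2, -0.1, 2.2]
opening: 0.0557
```

```bash
python3 -m jog '0 0 0 0 0 -0.2 -1;0 0 0 0 0 -0.4 -1;0 0 0 0 0 -0.6 -1;0 0 0 0 0 -0.4 -1;0 0 0 0 0 -0.2 -1;0 0 0 0 0 -0.2 -1;0 0 0 0 0 0 -1;0 0 0 0 0 0 -1'; python3 -c "
from h import *
weigh(12)"
```

```text
clock: 19.48
tool_pos: [0.5477, -0.1453, 0.1379]
orientation: [180.0, -0.1, -177.1]
force: [-0.4, -0.4, -1.2]
opening: 0.056
F [-0.09 -0.04 -1.4 ] sd [0.44 0.67 0.41] tau [ 0.000e+00 -4.745e+01  2.624e+01  6.350e+00  3.000e-02] sd [0.   0.17 0.07 0.02 0.  ] open 0.05570670417924933 z 0.13852293937440666
```

0.14 kg, so the middle tin is the heaviest. Put this one back, with a hair more lowering.

```bash
python3 -m jog '0 0 0 0 0 0.4 -1;0 0 0 0 0 0.6 -1;0 0 0 0 0 0.5 -1;0 0 0 0 0 0.3 -1;0 0 0 0 0 0.1 -1;0 0 0 0 0 0.1 -1;0 0 0 0 0 0.01 -1;0 0 0 0 0 0 -1'; python3 -m jog '0 0 0 0 0 0 1;0 0 0 0 0 0 1;0 0 0 0 0 0 1;0 0 0 0 0 0 1'; python3 -m jog '0 0 0 0 0 -0.6 1;0 0 0 0 0 -1 1;0 0 0 0 0 -1 1;0 0 0 -0.02 0.3 -0.4 1;0 0 0 -0.03 0.8 0 1;0 0 0 -0.03 0.9 0 1;0 0 0 -0.03 0.9 0 1;0 0 0 -0.02 0.9 0 1'; python3 -m jog '0 0 0 0 0.8 0 1;0 0 0 0 0 0 1;0 0 0 0 0 0 1';python3 - <<'E'
from h import *
p,d=vision.snapshot("top");P=cloud(d,vision.camera_info("top"))
print(topdisc(P,(.548,-.145)))
p,dw=vision.snapshot("wrist");cv2.imwrite("pics/w3.png",p[:,:,::-1])
delta([.5439,.0388,.059])
E
```

```text
clock: 21.08
tool_pos: [0.5485, -0.1453, 0.0587]
orientation: [-180.0, 0.1, -177.1]
force: [-0.8, -0.2, -0.8]
opening: 0.0557
clock: 21.58
tool_pos: [0.5481, -0.1453, 0.0582]
orientation: [180.0, 0.0, -177.1]
force: [-0.7, 0.1, -1.0]
opening: 0.0863
clock: 22.58
tool_pos: [0.545, 0.0082, 0.1776]
orientation: [-180.0, -0.0, -177.1]
force: [0.2, 0.5, -0.4]
opening: 0.0874
clock: 22.95
tool_pos: [0.5435, 0.0388, 0.1777]
orientation: [-180.0, -0.1, -177.0]
force: [-0.1, -0.6, 0.1]
opening: 0.0879
(666, array([ 0.5489293 , -0.14468076,  0.10737776]), (0.5493676066398621, -0.14477667212486267), 0.028137439861893654)
clock 23.05 pos [0.5437 0.0383 0.1779] F [-0.05  0.9   0.41] units [-0.01  0.01  2.97]
```

View pics/w3.png

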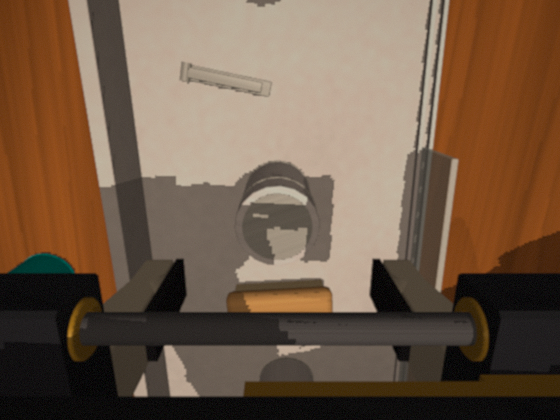

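The right tin is back within 1 mm. The middle tin is upright at (278,220), centred between the fingers. Grasp it again and lift.

```bash
python3 -m jog '0 0 0 0 0 0.8 1;0 0 0 0 0 0.9 1;0 0 0 0 0 0.7 1;0 0 0 0 0 0.4 1;0 0 0 0 0 0.17 1;0 0 0 0 0 0 1;0 0 0 0 0 0 1'; python3 -m jog '0 0 0 0 0 0 -1;0 0 0 0 0 0 -1;0 0 0 0 0 0 -1;0 0 0 0 0 0 -1;0 0 0 0 0 0 -1;0 0 0 0 0 0 -1'
```

```text
clock: 23.92
tool_pos: [0.5447, 0.0389, 0.0603]
orientation: [180.0, 0.1, -177.1]
force: [0.6, -0.0, 0.3]
opening: 0.0875
clock: 24.68
tool_pos: [0.5441, 0.0388, 0.0595]
orientation: [180.0, 0.0, -177.1]
force: [0.1, 0.7, 1.2]
opening: 0.0555
```

```bash
python3 -m jog '0 0 0 0 0 -0.2 -1;0 0 0 0 0 -0.5 -1;0 0 0 0 0 -0.7 -1;0 0 0 0 0 -0.8 -1;0 0 0 0 0 -0.7 -1;0 0 0 0 0 -0.6 -1;0 0 0 0 0 -0.3 -1;0 0 0 0 0 -0.2 -1'; python3 -m jog '0 0 0 0 0 0 -1;0 0 0 0 0 0 -1;0 0 0 0 0 0 -1;0 0 0 0 0 0 -1;0 0 0 0 0 0 -1;0 0 0 0 0 0 -1'
python3 - <<'E'
from h import *
p,d=vision.snapshot("scene");cv2.imwrite("pics/s4.png",p[:,:,::-1])
P=cloud(d,vision.camera_info("scene"))
m=(np.hypot(P[...,0]-.544,P[...,1]-.039)<.034)&(P[...,2]>.03)&(d>0);print("lowest z near axis",np.percentile(P[m][:,2],[0,1,5]))
weigh(8)
p,d=vision.snapshot("wrist");cv2.imwrite("pics/w4.png",p[:,:,::-1])
E
```

```text
clock: 25.68
tool_pos: [0.5435, 0.0387, 0.2194]
orientation: [180.0, -0.0, -177.1]
force: [-0.2, -0.6, -3.7]
opening: 0.0556
clock: 26.42
tool_pos: [0.5439, 0.0387, 0.2193]
orientation: [-180.0, -0.0, -177.1]
force: [-0.5, 0.4, -3.5]
opening: 0.0556
lowest z near axis [0.17826189 0.18090512 0.18689585]
F [-0.19 -0.1  -3.27] sd [0.77 0.58 0.44] tau [ 0.000e+00 -4.240e+01  2.972e+01  7.360e+00  1.000e-02] sd [0.   0.02 0.01 0.   0.  ] open 0.0557835334006099 z 0.2193810167820973
```

View pics/s4.png

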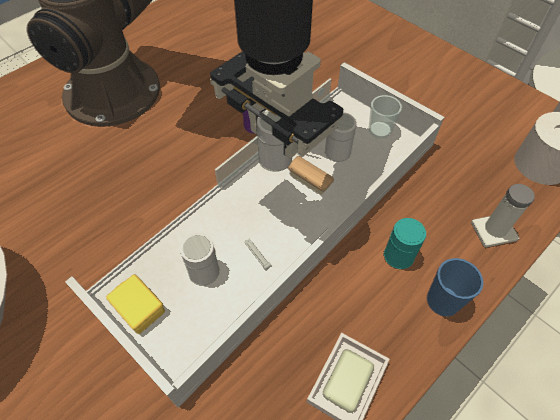

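View pics/w4.png

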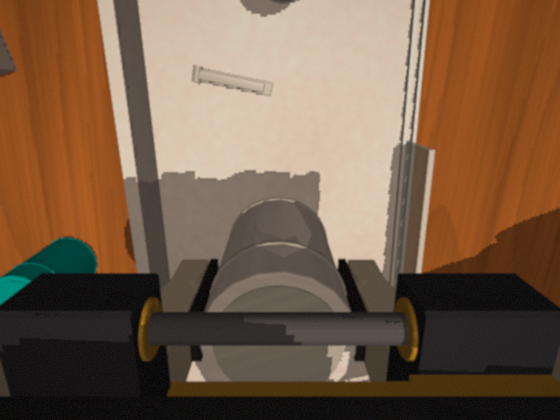

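The middle tin hangs upright in the gripper at (275,140) in the scene view. Its underside is at z≈0.178, 16 cm above the board, and everything else is in place.

```bash
python3 -c "
from plant import ctrl
print(ctrl.close_job())"
```

```text
the job is handed in; nothing more can be done
None
```

I lifted the tins in order, left, middle, right. They weighed about 0.11, 0.35 and 0.14 kg by wrist force, so the middle one is the heaviest. I then picked the middle tin up again and handed the job in holding it upright and still. Its underside was about 16 cm above the board, with about 27 s used.

- **Other tins:** the left and right tins were back within about 1 mm of where they stood, checked in the top camera.
- **Held tin:** the final force reading was about 3.3 N with the jaws at 56 mm, which matches the tin's weight and diameter.
- **Other things on the shelf:** the jar, nail brush, hair clip and denture box looked unmoved in the last picture, though I did not measure them again.
- **Not fully checked:** when I set the middle tin back after its first weighing, the wrist still read about its full weight just before release. It may have settled by a fraction of a millimetre. It stood upright afterwards.

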